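# Nest the lamp diffuser domes and stow the jar in them

### The arm

A 7-joint arm with a two-finger parallel gripper is mounted at the origin on a cart in front of the work surface, level with it; the furniture and walls round the work are solid. World frame = base frame: x ahead of the robot, y to its left, z up, the work surface at z = 0. Lengths are in mm, angles in rad, forces in N, time in s.
With the tool pointing down it reaches from about 400 to 850 mm from the base axis. Payload 4.5 kg.
Tool frame: the origin (TCP) lies between the finger pads; the fingertips stand env.tips_ahead ahead of it and the grasp point (between the pads) lies 2 mm behind it (env.tips_ahead is the distance from the TCP to the fingertips, in mm); z points along the fingers, y is the line along which they close (so a half turn about z gives the same grasp; the last joint's range is limited). The gripper opens to 88 mm and grips with 3 to 60 N. Pads are 18 mm wide; open, the fingers measure 123 mm over their backs; the gripper's body (75 mm by 187 mm) begins 45 mm behind the grasp point.
Start: joints at [1.338, 0.689, -0.195, 1.565, 0.157, 0.902, -0.215], TCP at [164.807, -602.902, 255.743] pointing down, gripper open.
Joint ranges: [-3.01, 3.01], [-0.46, 2.08], [-1.47, 1.51], [0.13, 2.56], [-1, 4.14], [0.04, 2.09], [-2.66, 2.66]. Speed limits (rad/s): [2.57, 2.57, 3.14, 3.14, 3.14, 3.14, 3.14].

### API

Orientations are given as [roll, pitch, yaw] about the fixed x, y, z axes, in that order (R = Rz(yaw) Ry(pitch) Rx(roll)).
In Python, from cell import env gives the robot as it stands. The module is installed in compiled form; this text tells all that it offers.
- The arm moves only by the tool carry_out, never from a script. Its argument "commands" is a list of rows, each an object of numbers: "jaw": the closure, from 0 (fully open) to 1 (shut); "tx", "ty", "tz": the shift along the tool's x, y, z in cm; "wx", "wy", "wz": the turn, a rotation vector about the tool's x, y, z in rad. In form: [{"jaw": .., "tx": .., "ty": .., "tz": .., "wx": .., "wy": .., "wz": ..}, ...]. A call has 1 to 20 rows; each row shifts and turns the commanded pose from where the row before left it, along the tool's axes as they then stand; what a row does not reach is not made up. A row lasts 1/10 s, in which the tool goes at most 50 mm and 8.59 degrees, less where a joint would pass 70% of its speed; a pose out of reach is approached as far as the arm can. A call with a gripper value outside its range is refused whole. The fingers move at their own pace and stop on an object; the grip force is fixed at half the most. Time passes only in rows, so rows that do not move let the fingers close. It gives the time, the measured TCP pose, the force, the opening and the grip force at its end, in the units of the state.
- env.sense(): the state, without advancing time (a new reading comes with each control period).
- env.capture(name): name is "side" or "top"; returns the picture (420x560x3 uint8, red, green, blue); there is no depth.
- env.calibration(name): a dict with "camera_matrix" (3x3 intrinsics, pixels), "pose" (4x4, takes a point from camera to world coordinates). Camera axes: x right, y down, z forward; pixel columns grow to the right and rows downward; lengths in mm; the calibration is good to about 2 mm. A picture is of the moment at which its call begins. calibration takes no time and is no camera call.
- env.job_done(): hands the job in; it is judged then, once.
The state is a dict: "clock": time; "joint_pos": joint angles; "qvel": joint speeds; "effort": joint torques, N m; "position": TCP position; "tool_rot": TCP orientation; "force": force on the tool from outside, world axes, zero at the start; "moment": the same for the moment, N m; "grip_width": finger opening in mm; "grip_force": force on a finger pad.
Only numpy, scipy, OpenCV 4.12 (cv2) and the standard library are available. Lean on these libraries where they do the work, as an engineer would, in place of code of your own. Each camera call takes 0.05 s, during which the arm holds its last target. There are 200 camera calls.

### The job

Put the three white lamp domes away in the round grey holder, mouth up and nested: the largest first, then the middle one inside it, then the smallest inside that, each sitting flat and centred. Last of all stand the little teal-lidded jar upright in the smallest dome. Leave the belt packs and the screwdriver where they lie.

Things in the scene. Friction and masses are not known exactly. Their poses are not given: they have to be found in the camera images.
- large_dome: White plastic dome, mouth up, largest, 70 g. 124 mm across, 34 deep to the rim, 4 mm wall, inner floor 4 mm above the underside; stands on a flat crown 84 across. Grey tab upright on the rim: 10 thick radially, 24 wide, top 26 above the rim, middle 57 mm from the axis toward the dome's -x. Origin: centre of underside, z up.
- middle_dome: White plastic dome, mouth up, middle size, 50 g. 98 mm across, 30 deep to the rim, 4 mm wall, inner floor 4 mm above the underside; stands on a flat crown 66 across. Grey tab upright on the rim: 10 thick radially, 24 wide, top 26 above the rim, middle 44 mm from the axis toward the dome's -x. Origin: centre of underside, z up. 6 mm play in the large dome; keep its tab away from that one's.
- small_dome: White plastic dome, mouth up, smallest, 35 g. 76 mm across, 24 deep to the rim, 4 mm wall, inner floor 4 mm above the underside; stands on a flat crown 52 across. Grey tab upright on the rim: 10 thick radially, 24 wide, top 26 above the rim, middle 33 mm from the axis toward the dome's -x. Origin: centre of underside, z up. 5 mm play in the middle dome; keep its tab off the others.
- holder: Round grey fixed holder, a shallow dish 134 mm across with a flat floor 6 mm up and a rim 16 mm high, 124 mm inside. Origin: centre of the underside, z up. The large dome stands on its floor with about 7 mm of play each way.
- screw_jar: Little clear round jar with a teal lid, upright, 22 mm high, 30 g; lid 34 mm across and the top 8 mm, body 30 mm across. Origin: centre of underside, z up. Stands on the small dome's floor (about 48 mm across) with 6 mm play; hold it by the lid, fingertips 12 mm above its underside, fingers clear of the small dome's tab.
- left_pack: Black belt pack lying flat, 160x60x28 mm with its aerial, left of the middle near the robot. Bystander, not to be moved.
- right_pack: Black belt pack lying flat, 160x60x21 mm with its aerial, right of the middle near the robot. Bystander, not to be moved.
- red_screwdriver: Screwdriver with a red handle, 134x19x17 mm, lying across at the far side. Bystander, not to be moved.
Things that resemble listed ones, but are neither listed nor needed, are in the scene too. Leave any orange or yellow look-alike of the small_dome alone.

How it is judged:
By the outcome, as a careful person would: the job done as asked, in the order asked, and still so for the second after the job is handed in, with the robot touching nothing.
It also fails if it takes over 115 s, if anything falls off the work surface, if the arm or the gripper's body presses on something with over 40 N, if the wrist force passes 120 N, or if a joint passes its speed limit or range.

## Working session

There is one attempt and no reset: what is moved stays moved. The work goes in short steps, Python scripts to look and compute and a tool call to move; the robot and the scene stay as the last step left them, time stands still between calls to the robot, and variables do not carry over. Pictures are saved under pics/ and viewed, at most 14 in all, crops included, and the job is handed in when it is done.

Besides the shell and the picture viewer there is one more tool, called after "Request:" as a command line: name --argument value ..., lists and objects as JSON in quotes. carry_out: Moves the arm, as the interface text tells. Its arguments: {"type":"object","properties":{"commands":{"type":"array","items":{"type":"object","properties":{"jaw":{"type":"number"},"tx":{"type":"number"},"ty":{"type":"number"},"tz":{"type":"number"},"wx":{"type":"number"},"wy":{"type":"number"},"wz":{"type":"number"}}}}},"required":["commands"]}

```bash
mkdir -p pics; python3 - <<'E'
from cell import env
import cv2
for n in("top","side"):
    cv2.imwrite(f"pics/{n}0.png",cv2.resize(env.capture(n)[:,:,::-1],(800,600),interpolation=cv2.INTER_CUBIC))
    c=env.calibration(n);print(c["camera_matrix"],c["pose"])
print(env.sense(),env.tips_ahead)
E
```

```text
[[531.44258039   0.         286.70389187]
 [  0.         531.44258039 210.80478507]
 [  0.           0.           1.        ]] [[ 2.29351693e-02 -9.94435806e-01  1.02817344e-01  4.38820292e+02]
 [-9.99721365e-01 -2.33875417e-02 -3.19625226e-03  3.74198728e+01]
 [ 5.58311261e-03 -1.02715389e-01 -9.94695118e-01  1.11957988e+03]
 [ 0.00000000e+00  0.00000000e+00  0.00000000e+00  1.00000000e+00]]
[[379.82334567   0.         273.15368005]
 [  0.         379.82334567 207.16145824]
 [  0.           0.           1.        ]] [[ 9.97405380e-01 -2.16820329e-02  6.86469100e-02  4.70050916e+02]
 [-6.99963308e-02 -5.14922540e-01  8.54374211e-01 -8.22536771e+02]
 [ 1.68232715e-02 -8.56962466e-01 -5.15104174e-01  5.87619442e+02]
 [ 0.00000000e+00  0.00000000e+00  0.00000000e+00  1.00000000e+00]]
{'clock': 0.1, 'joint_pos': array([ 1.33781205,  0.68991185, -0.19455656,  1.56619002,  0.15730067,
        0.90251481, -0.21508513]), 'qvel': array([ 2.24673491e-04, -1.70306971e-03,  1.14289599e-03, -4.15895138e-03,
       -2.82081741e-04, -9.61376035e-05,  4.24265366e-04]), 'effort': array([-3.21746775e-03, -5.28496706e+01, -1.27151694e+00, -1.53837061e+01,
       -5.25766541e-02,  1.95464585e-03,  6.91236141e-05]), 'position': array([ 164.61070155, -602.39233382,  254.99714624]), 'tool_rot': array([-3.13996440e+00,  9.53308310e-05,  2.66897956e-01]), 'force': array([-0.86279904, -0.3058638 ,  0.87055923]), 'moment': array([-0.02784943, -0.01376901, -0.03389908]), 'grip_force': 0.0, 'grip_width': 87.99713101072545} 17.0
```

View pics/top0.png

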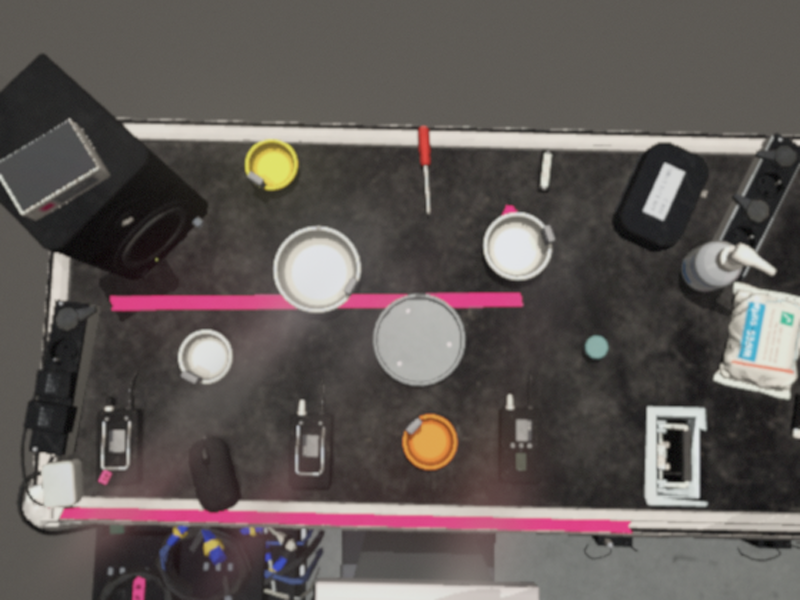

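View pics/side0.png

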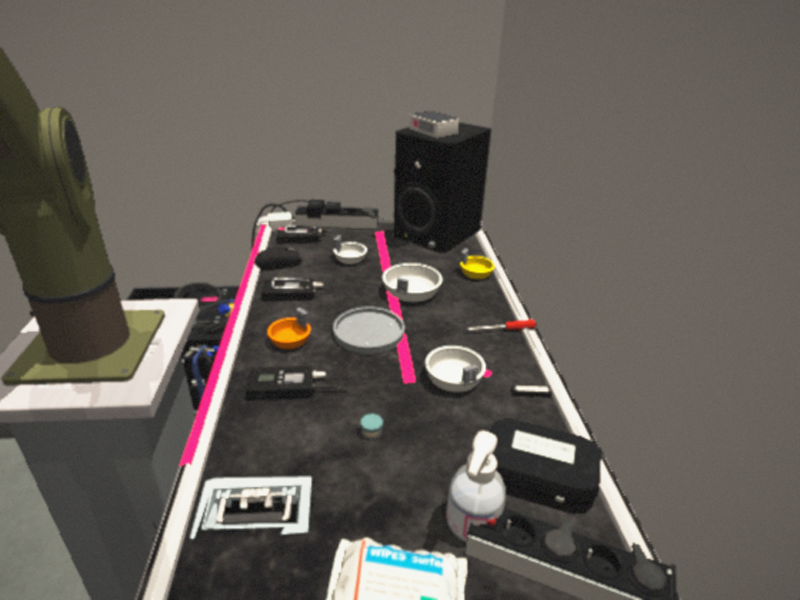

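Top view (800x600 px): large dome (318,269), middle (518,247), small white (205,357), holder (419,340), jar (596,347). The orange (430,442) and yellow (272,165) domes are look-alikes of the small one. Only (205,357) is white and small, so that is the target. Next is an enlarged crop to confirm.

```bash
cat > h.py <<'E'
from cell import env
import numpy as np,cv2
def ray(n,uv,z):
    c=env.calibration(n);P=np.array(c["pose"]);K=np.array(c["camera_matrix"])
    d=P[:3,:3]@np.linalg.solve(K,[*uv,1]);o=P[:3,3]
    return (o+d*(z-o[2])/d[2])[:2]
def proj(n,p):
    c=env.calibration(n);P=np.array(c["pose"]);q=P[:3,:3].T@(np.array(p,float)-P[:3,3]);q=np.array(c["camera_matrix"])@q
    return q[:2]/q[2]
def circ(n,p,z,r):
    return np.array([proj(n,[p[0]+r*np.cos(a),p[1]+r*np.sin(a),z]) for a in np.linspace(0,2*np.pi,60)])
def crops(im,cs,name,s=66,k=4,draw=()):
    out=[]
    for c in cs:
        x0,y0=int(c[0]-s/2),int(c[1]-s/2)
        M=np.float32([[k,0,-k*x0],[0,k,-k*y0]])
        o=cv2.warpAffine(im,M,(s*k,s*k),flags=cv2.INTER_CUBIC)
        for d in draw: cv2.polylines(o,[np.int32((d-[x0,y0])*k)],False,(255,0,0),1)
        for i in range(0,s,10): cv2.putText(o,str(x0+i),(i*k,8),0,.3,(0,255,0)); cv2.putText(o,str(y0+i),(0,i*k+4),0,.3,(0,255,0))
        out.append(o)
    while len(out)%3: out.append(out[0]*0)
    m=np.vstack([np.hstack(out[i:i+3]) for i in range(0,len(out),3)])
    cv2.imwrite(name,m[:,:,::-1])
E
python3 - <<'E'
from h import *
im=env.capture("top")
g={'L':((318,269),34,62),'M':((518,247),30,49),'S':((205,357),24,38),'H':((419,340),16,67),'J':((596,347),22,17)}
cs=[];dr=[]
for k,(c,z,r) in g.items():
    uv=np.array(c)*.7; p=ray("top",uv,z); cs.append(uv); dr.append(circ("top",p,z,r)); print(k,p.round(1))
crops(im,cs,"pics/c0.png",draw=dr)
E
```

```text
L [594.5 167.1]
M [ 634.3 -121.9]
S [464.5 326.1]
H [496.4  18.9]
J [ 492.  -237.2]
```

View pics/c0.png

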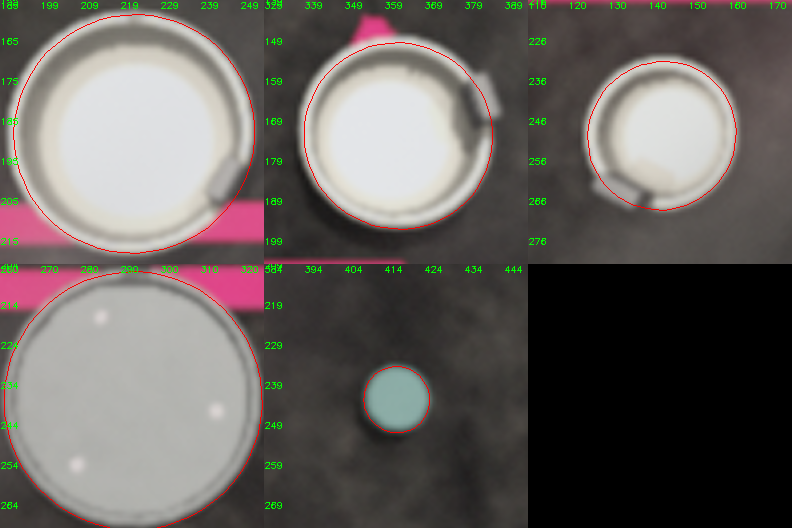

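```bash
python3 - <<'E'
from h import *
im=env.capture("top")
g={'L':((318-1,269-.7),34,62,57,(244.7,199.5)),'M':((518-1,247-1),30,49,44,(329+55.5,139+23)),'S':((205-.9,357-1),24,38,33,(110+22.5,216+46.5))}
cs=[];dr=[]
for k,(c,z,r,t,uvt) in g.items():
    uv=np.array(c)*.7; p=ray("top",uv,z); cs.append(uv); dr.append(circ("top",p,z,r))
    q=ray("top",uvt,z+26); a=np.arctan2(*(q-p)[::-1]); print(k,p.round(1),"tab",q.round(1),"r",np.hypot(*(q-p)).round(1),"ang",np.degrees(a).round(1))
    e=np.array([np.cos(a),np.sin(a)]);f=np.array([-e[1],e[0]])
    for h in(z,z+26): dr.append(np.array([proj("top",[*(p+(t+i)*e+j*f),h]) for i,j in((-5,-12),(5,-12),(5,12),(-5,12),(-5,-12))]))
crops(im,cs,"pics/c1.png",draw=dr)
E
```

```text
L [595.5 168.6] tab [569.2 118.9] r 56.3 ang -117.9
M [ 635.8 -120.5] tab [ 653.2 -162.5] r 45.5 ang -67.5
S [465.9 327.4] tab [438.2 339.9] r 30.3 ang 155.7
```

View pics/c1.png

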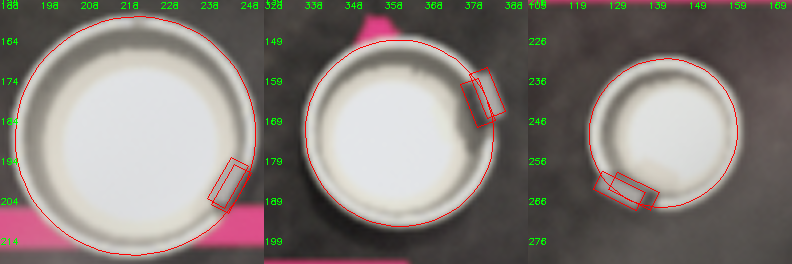

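```bash
cat >> h.py <<'E'
def to(x,y,z,yaw,n=1):
    s=env.sense();p=s["position"];R=cv2.Rodrigues
    from scipy.spatial.transform import Rotation as Ro
    C=Ro.from_euler("xyz",s["tool_rot"]);T=Ro.from_euler("xyz",[np.pi,0,np.radians(yaw)])
    print("at",p.round(1),"rot",np.degrees(s["tool_rot"]).round(1),"t",round(s["clock"],1),"w",round(s["grip_width"],1),"j7",s["joint_pos"][6].round(2))
    print("turn first",(C.inv()*T).as_rotvec().round(3),"then shift cm",(T.inv().apply(np.array([x,y,z])-p)/10).round(2))
E
python3 -c "
from h import *
to(568.7,118.3,255,-28)"
```

```text
at [ 164.7 -602.6  255.2] rot [-179.9    0.    15.3] t 0.2 w 88.4 j7 -0.22
turn first [-0.001  0.     0.756] then shift cm [ 1.830e+00 -8.262e+01  2.000e-02]
```

Request:
carry_out --commands '[{"wz": 0.126},{"wz": 0.126},{"wz": 0.126},{"wz": 0.126},{"wz": 0.126},{"wz": 0.126},{"ty": -4,"tx": 0.1},{"ty": -4,"tx": 0.1},{"ty": -4,"tx": 0.1},{"ty": -4,"tx": 0.1},{"ty": -4,"tx": 0.1},{"ty": -4,"tx": 0.1},{"ty": -4,"tx": 0.1},{"ty": -4,"tx": 0.1},{"ty": -4,"tx": 0.1},{"ty": -4,"tx": 0.1}]'

```text
invalid input
```

Request:
carry_out --commands '[{"ty": -4,"tx": 0.1},{"ty": -4,"tx": 0.1},{"ty": -4,"tx": 0.1},{"ty": -4,"tx": 0.1},{"ty": -4,"tx": 0.1},{"ty": -4,"tx": 0.1},{"ty": -4,"tx": 0.1},{"ty": -4,"tx": 0.1},{"ty": -4,"tx": 0.1},{"ty": -4,"tx": 0.1},{}]'

```text
invalid input
```

```bash
python3 -c "
from h import *
to(568.7,118.3,110,-28)"
```

```text
at [ 164.7 -602.6  255.2] rot [-179.9    0.    15.3] t 0.2 w 88.4 j7 -0.22
turn first [-0.001  0.     0.756] then shift cm [  1.83 -82.62  14.52]
```

Request:
carry_out --commands '[{"jaw": 0,"tx": 0,"ty": 0,"tz": 0,"wx": 0,"wy": 0,"wz": 0.126},{"jaw": 0,"tx": 0,"ty": 0,"tz": 0,"wx": 0,"wy": 0,"wz": 0.126},{"jaw": 0,"tx": 0,"ty": 0,"tz": 0,"wx": 0,"wy": 0,"wz": 0.126},{"jaw": 0,"tx": 0,"ty": 0,"tz": 0,"wx": 0,"wy": 0,"wz": 0.126},{"jaw": 0,"tx": 0,"ty": 0,"tz": 0,"wx": 0,"wy": 0,"wz": 0.126},{"jaw": 0,"tx": 0,"ty": 0,"tz": 0,"wx": 0,"wy": 0,"wz": 0.126},{"jaw": 0,"tx": 0.1,"ty": -4,"tz": 0,"wx": 0,"wy": 0,"wz": 0},{"jaw": 0,"tx": 0.1,"ty": -4,"tz": 0,"wx": 0,"wy": 0,"wz": 0},{"jaw": 0,"tx": 0.1,"ty": -4,"tz": 0,"wx": 0,"wy": 0,"wz": 0},{"jaw": 0,"tx": 0.1,"ty": -4,"tz": 0,"wx": 0,"wy": 0,"wz": 0},{"jaw": 0,"tx": 0.1,"ty": -4,"tz": 0,"wx": 0,"wy": 0,"wz": 0},{"jaw": 0,"tx": 0.1,"ty": -4,"tz": 0,"wx": 0,"wy": 0,"wz": 0},{"jaw": 0,"tx": 0.1,"ty": -4,"tz": 0,"wx": 0,"wy": 0,"wz": 0},{"jaw": 0,"tx": 0.1,"ty": -4,"tz": 0,"wx": 0,"wy": 0,"wz": 0},{"jaw": 0,"tx": 0.1,"ty": -4,"tz": 0,"wx": 0,"wy": 0,"wz": 0},{"jaw": 0,"tx": 0.1,"ty": -4,"tz": 0,"wx": 0,"wy": 0,"wz": 0}]'

```text
clock: 1.8
position: [362.2, -253.0, 255.8]
tool_rot: [-3.142, -0.0, -0.489]
force: [0.1, -0.2, 0.6]
grip_width: 88.0
grip_force: 0.0
```

```bash
python3 -c "
from h import *
to(568.7,118.3,110,-28)"
```

```text
at [ 362.2 -253.   255.8] rot [-180.   -0.  -28.] t 1.8 w 88.0 j7 -1.49
turn first [-0.    -0.    -0.001] then shift cm [  0.8  -42.48  14.58]
```

Request:
carry_out --commands '[{"jaw": 0,"tx": 0.08,"ty": -4.25,"tz": 0,"wx": 0,"wy": 0,"wz": 0},{"jaw": 0,"tx": 0.08,"ty": -4.25,"tz": 0,"wx": 0,"wy": 0,"wz": 0},{"jaw": 0,"tx": 0.08,"ty": -4.25,"tz": 0,"wx": 0,"wy": 0,"wz": 0},{"jaw": 0,"tx": 0.08,"ty": -4.25,"tz": 0,"wx": 0,"wy": 0,"wz": 0},{"jaw": 0,"tx": 0.08,"ty": -4.25,"tz": 0,"wx": 0,"wy": 0,"wz": 0},{"jaw": 0,"tx": 0.08,"ty": -4.25,"tz": 0,"wx": 0,"wy": 0,"wz": 0},{"jaw": 0,"tx": 0.08,"ty": -4.25,"tz": 0,"wx": 0,"wy": 0,"wz": 0},{"jaw": 0,"tx": 0.08,"ty": -4.25,"tz": 0,"wx": 0,"wy": 0,"wz": 0},{"jaw": 0,"tx": 0.08,"ty": -4.25,"tz": 0,"wx": 0,"wy": 0,"wz": 0},{"jaw": 0,"tx": 0.08,"ty": -4.25,"tz": 0,"wx": 0,"wy": 0,"wz": 0},{"jaw": 0,"tx": 0,"ty": 0,"tz": 3.6,"wx": 0,"wy": 0,"wz": 0},{"jaw": 0,"tx": 0,"ty": 0,"tz": 3.6,"wx": 0,"wy": 0,"wz": 0},{"jaw": 0,"tx": 0,"ty": 0,"tz": 3.6,"wx": 0,"wy": 0,"wz": 0},{"jaw": 0,"tx": 0,"ty": 0,"tz": 3.6,"wx": 0,"wy": 0,"wz": 0},{"jaw": 0,"tx": 0,"ty": 0,"tz": 0,"wx": 0,"wy": 0,"wz": 0}]'

```text
clock: 3.3
position: [564.9, 116.5, 107.5]
tool_rot: [3.136, 0.007, -0.489]
force: [-0.6, -0.0, 0.6]
grip_width: 87.8
grip_force: 0.0
```

```bash
python3 -c "
from h import *
to(568.7,118.3,57,-28)
cs=[proj('side',[569,118,70]),proj('top',[569,118,70])]
S=env.capture('side');T=env.capture('top')
cv2.imwrite('pics/a.png',np.hstack([cv2.resize(I[max(0,int(c[1])-55):int(c[1])+45,max(0,int(c[0])-60):int(c[0])+60],None,fx=3.2,fy=4,interpolation=2) for I,c in((S,cs[0]),(T,cs[1]))])[:,:,::-1])"
```

```text
at [564.9 116.5 107.5] rot [179.7   0.4 -28. ] t 3.3 w 87.8 j7 -2.21
turn first [ 0.006  0.007 -0.   ] then shift cm [ 0.25 -0.34  5.05]
```

View pics/a.png

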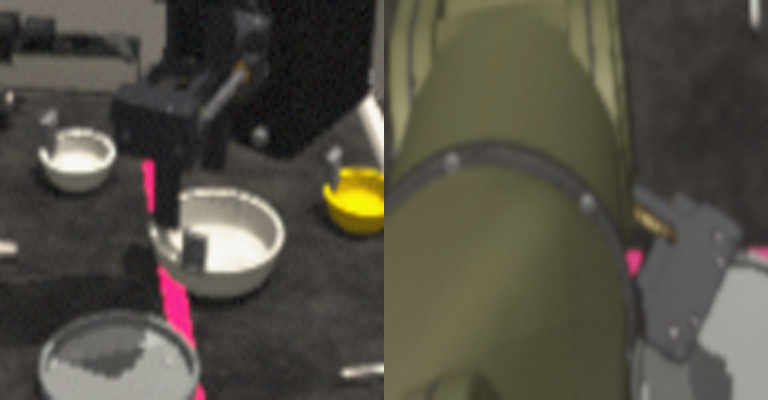

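Request:
carry_out --commands '[{"jaw": 0,"tx": 0.1,"ty": -0.1,"tz": 1.5,"wx": 0,"wy": 0,"wz": 0},{"jaw": 0,"tx": 0.1,"ty": -0.1,"tz": 1,"wx": 0,"wy": 0,"wz": 0},{"jaw": 0,"tx": 0,"ty": 0,"tz": 0,"wx": 0,"wy": 0,"wz": 0}]'

```text
clock: 3.7
position: [570.9, 117.8, 86.1]
tool_rot: [3.141, 0.001, -0.489]
force: [-0.6, -0.3, 0.3]
grip_width: 88.2
grip_force: 0.0
```

```bash
python3 -c "
from h import *
to(568.7,118.3,57,-28)"
```

```text
at [570.9 117.8  86.1] rot [180.   0. -28.] t 3.7 w 88.2 j7 -2.2
turn first [ 0.     0.001 -0.   ] then shift cm [-0.21  0.06  2.91]
```

Request:
carry_out --commands '[{"jaw": 0,"tx": -0.1,"ty": 0,"tz": 1.5,"wx": 0,"wy": 0,"wz": 0},{"jaw": 0,"tx": -0.1,"ty": 0,"tz": 1.4,"wx": 0,"wy": 0,"wz": 0},{"jaw": 0,"tx": 0,"ty": 0,"tz": 0,"wx": 0,"wy": 0,"wz": 0},{"jaw": 1,"tx": 0,"ty": 0,"tz": 0,"wx": 0,"wy": 0,"wz": 0},{"jaw": 1,"tx": 0,"ty": 0,"tz": 0,"wx": 0,"wy": 0,"wz": 0},{"jaw": 1,"tx": 0,"ty": 0,"tz": 0,"wx": 0,"wy": 0,"wz": 0},{"jaw": 1,"tx": 0,"ty": 0,"tz": 0,"wx": 0,"wy": 0,"wz": 0},{"jaw": 1,"tx": 0,"ty": 0,"tz": 0,"wx": 0,"wy": 0,"wz": 0},{"jaw": 1,"tx": 0,"ty": 0,"tz": 0,"wx": 0,"wy": 0,"wz": 0}]'

```text
clock: 4.6
position: [569.4, 118.6, 57.9]
tool_rot: [-3.141, -0.0, -0.489]
force: [-0.5, 0.1, 0.9]
grip_width: 42.3
grip_force: 0.0
```

Request:
carry_out --commands '[{"jaw": 1,"tx": 0,"ty": 0,"tz": 0,"wx": 0,"wy": 0,"wz": 0},{"jaw": 1,"tx": 0,"ty": 0,"tz": 0,"wx": 0,"wy": 0,"wz": 0},{"jaw": 1,"tx": 0,"ty": 0,"tz": 0,"wx": 0,"wy": 0,"wz": 0},{"jaw": 1,"tx": 0,"ty": 0,"tz": 0,"wx": 0,"wy": 0,"wz": 0},{"jaw": 1,"tx": 0,"ty": 0,"tz": 0,"wx": 0,"wy": 0,"wz": 0},{"jaw": 1,"tx": 0,"ty": 0,"tz": 0,"wx": 0,"wy": 0,"wz": 0},{"jaw": 1,"tx": 0,"ty": 0,"tz": 0,"wx": 0,"wy": 0,"wz": 0}]'

```text
clock: 5.3
position: [569.4, 118.7, 57.7]
tool_rot: [-3.141, -0.0, -0.489]
force: [0.2, 0.4, 1.1]
grip_width: 9.8
grip_force: 30.0
```

Request:
carry_out --commands '[{"jaw": 1,"tx": 0,"ty": 0,"tz": -1,"wx": 0,"wy": 0,"wz": 0},{"jaw": 1,"tx": 0,"ty": 0,"tz": -2,"wx": 0,"wy": 0,"wz": 0},{"jaw": 1,"tx": 0,"ty": 0,"tz": -2,"wx": 0,"wy": 0,"wz": 0},{"jaw": 1,"tx": 0,"ty": 0,"tz": -1,"wx": 0,"wy": 0,"wz": 0},{"jaw": 1,"tx": -0.2,"ty": 2,"tz": 0,"wx": 0,"wy": 0,"wz": 0},{"jaw": 1,"tx": -0.2,"ty": 2,"tz": 0,"wx": 0,"wy": 0,"wz": 0},{"jaw": 1,"tx": -0.2,"ty": 2,"tz": 0,"wx": 0,"wy": 0,"wz": 0},{"jaw": 1,"tx": -0.2,"ty": 2,"tz": 0,"wx": 0,"wy": 0,"wz": 0},{"jaw": 1,"tx": -0.2,"ty": 2,"tz": 0,"wx": 0,"wy": 0,"wz": 0},{"jaw": 1,"tx": -0.2,"ty": 2,"tz": 0,"wx": 0,"wy": 0,"wz": 0},{"jaw": 1,"tx": -0.2,"ty": 2,"tz": 0,"wx": 0,"wy": 0,"wz": 0},{"jaw": 1,"tx": -0.2,"ty": 2,"tz": 0,"wx": 0,"wy": 0,"wz": 0},{"jaw": 1,"tx": -0.2,"ty": 1.9,"tz": 0,"wx": 0,"wy": 0,"wz": 0},{"jaw": 1,"tx": 0,"ty": 0,"tz": 0,"wx": 0,"wy": 0,"wz": 0},{"jaw": 1,"tx": 0,"ty": 0,"tz": 0,"wx": 0,"wy": 0,"wz": 0}]'

```text
clock: 6.8
position: [469.8, -30.7, 117.9]
tool_rot: [-3.141, -0.001, -0.49]
force: [0.6, 0.9, -1.2]
grip_width: 10.0
grip_force: 30.0
```

```bash
cat >> h.py <<'E'
def look(p,name,w=50,k=4):
    o=[]
    for n in("side","top"):
        c=proj(n,p);I=env.capture(n);M=np.float32([[k,0,-k*(c[0]-w)],[0,k,-k*(c[1]-w)]])
        o.append(cv2.warpAffine(I,M,(2*w*k,2*w*k),flags=2))
    cv2.imwrite(name,np.hstack(o)[:,:,::-1])
E
python3 -c "
from h import *
to(469.6,-31.4,65,-28)
look([496,19,60],'pics/b.png')"
```

```text
at [469.8 -30.7 117.9] rot [-180.    -0.   -28.1] t 6.8 w 10.0 j7 -2.02
turn first [-0.001 -0.001 -0.001] then shift cm [0.02 0.07 5.29]
```

View pics/b.png

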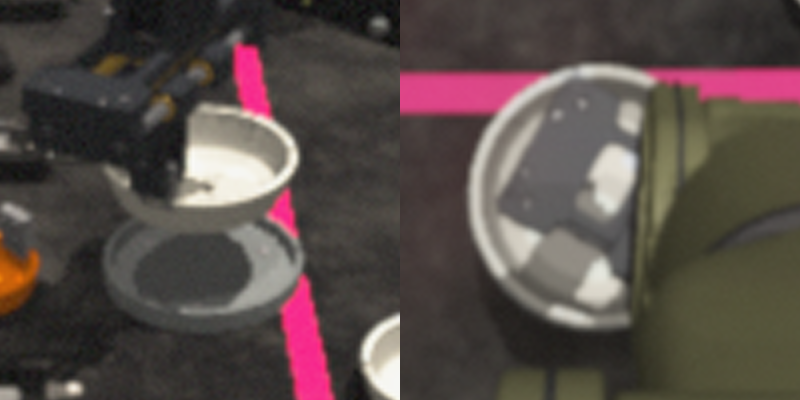

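Request:
carry_out --commands '[{"jaw": 1,"tx": 0,"ty": 0.07,"tz": 1.5,"wx": 0,"wy": 0,"wz": 0},{"jaw": 1,"tx": 0,"ty": 0,"tz": 1.5,"wx": 0,"wy": 0,"wz": 0},{"jaw": 1,"tx": 0,"ty": 0,"tz": 1.2,"wx": 0,"wy": 0,"wz": 0},{"jaw": 1,"tx": 0,"ty": 0,"tz": 0.5,"wx": 0,"wy": 0,"wz": 0},{"jaw": 1,"tx": 0,"ty": 0,"tz": 0.5,"wx": 0,"wy": 0,"wz": 0},{"jaw": 1,"tx": 0,"ty": 0,"tz": 0.1,"wx": 0,"wy": 0,"wz": 0},{"jaw": 1,"tx": 0,"ty": 0,"tz": 0,"wx": 0,"wy": 0,"wz": 0}]'

```text
clock: 7.6
position: [469.1, -31.5, 64.8]
tool_rot: [-3.142, -0.0, -0.489]
force: [-0.4, 0.6, -0.7]
grip_width: 9.6
grip_force: 30.0
```

```bash
python3 -c "
from h import *
to(469.6,-31.4,63.7,-28)
look([496,19,30],'pics/d.png')"
```

```text
at [469.1 -31.5  64.8] rot [-180.   -0.  -28.] t 7.6 w 9.6 j7 -2.01
turn first [-0. -0. -0.] then shift cm [ 0.04 -0.03  0.11]
```

View pics/d.png

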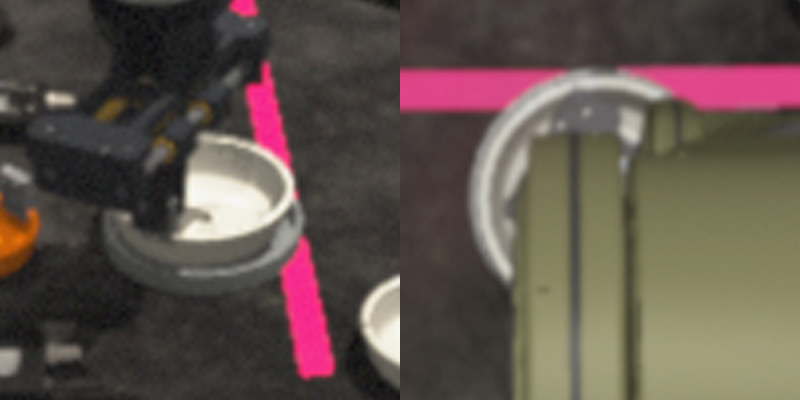

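Request:
carry_out --commands '[{"jaw": 1,"tx": 0,"ty": 0,"tz": 0.1,"wx": 0,"wy": 0,"wz": 0},{"jaw": 0.5,"tx": 0,"ty": 0,"tz": 0,"wx": 0,"wy": 0,"wz": 0},{"jaw": 0.5,"tx": 0,"ty": 0,"tz": 0,"wx": 0,"wy": 0,"wz": 0},{"jaw": 0.5,"tx": 0,"ty": 0,"tz": 0,"wx": 0,"wy": 0,"wz": 0},{"jaw": 0.5,"tx": 0,"ty": 0,"tz": 0,"wx": 0,"wy": 0,"wz": 0},{"jaw": 0.5,"tx": 0,"ty": 0,"tz": 0,"wx": 0,"wy": 0,"wz": 0},{"jaw": 0.5,"tx": 0,"ty": 0,"tz": -1,"wx": 0,"wy": 0,"wz": 0},{"jaw": 0.5,"tx": 0,"ty": 0,"tz": -3,"wx": 0,"wy": 0,"wz": 0},{"jaw": 0.5,"tx": 0,"ty": 0,"tz": -4,"wx": 0,"wy": 0,"wz": 0},{"jaw": 0,"tx": 0,"ty": 0,"tz": -4,"wx": 0,"wy": 0,"wz": -0.147},{"jaw": 0,"tx": 0,"ty": 0,"tz": 0,"wx": 0,"wy": 0,"wz": -0.147},{"jaw": 0,"tx": 0,"ty": 0,"tz": 0,"wx": 0,"wy": 0,"wz": -0.147},{"jaw": 0,"tx": 0,"ty": 0,"tz": 0,"wx": 0,"wy": 0,"wz": -0.147},{"jaw": 0,"tx": 0,"ty": 0,"tz": 0,"wx": 0,"wy": 0,"wz": -0.147},{"jaw": 0,"tx": 0,"ty": 0,"tz": 0,"wx": 0,"wy": 0,"wz": -0.147},{"jaw": 0,"tx": 2.4,"ty": 3.8,"tz": 0,"wx": 0,"wy": 0,"wz": 0},{"jaw": 0,"tx": 2.4,"ty": 3.8,"tz": 0,"wx": 0,"wy": 0,"wz": 0},{"jaw": 0,"tx": 2.4,"ty": 3.8,"tz": 0,"wx": 0,"wy": 0,"wz": 0},{"jaw": 0,"tx": 2.4,"ty": 3.8,"tz": 0,"wx": 0,"wy": 0,"wz": 0},{"jaw": 0,"tx": 2.4,"ty": 3.8,"tz": 0,"wx": 0,"wy": 0,"wz": 0}]'

```text
clock: 9.7
position: [653.4, -162.6, 184.6]
tool_rot: [3.141, 0.0, 0.392]
force: [0.1, -0.2, -0.0]
grip_width: 87.9
grip_force: 0.0
```

```bash
python3 -c "
from h import *
to(652.8,-161.6,53,22.5)
look([496,19,40],'pics/e.png')"
```

```text
at [ 653.4 -162.6  184.6] rot [180.    0.   22.5] t 9.7 w 87.9 j7 -1.2
turn first [ 0.  0. -0.] then shift cm [-1.000e-02 -1.200e-01  1.316e+01]
```

View pics/e.png

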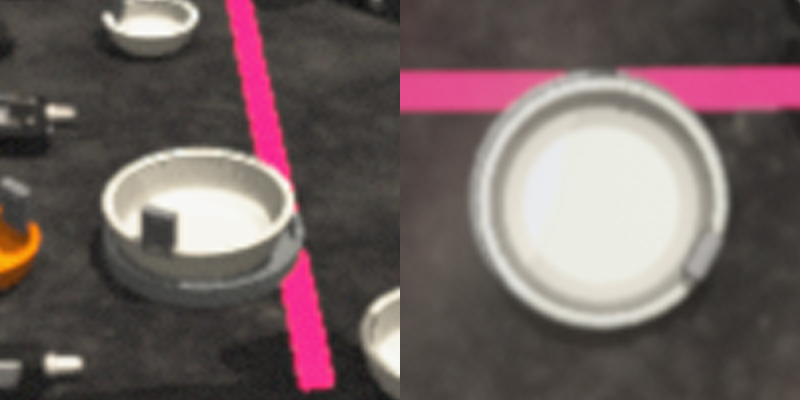

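Request:
carry_out --commands '[{"jaw": 0,"tx": 0,"ty": -0.1,"tz": 4,"wx": 0,"wy": 0,"wz": 0},{"jaw": 0,"tx": 0,"ty": 0,"tz": 4,"wx": 0,"wy": 0,"wz": 0},{"jaw": 0,"tx": 0,"ty": 0,"tz": 2.5,"wx": 0,"wy": 0,"wz": 0},{"jaw": 0,"tx": 0,"ty": 0,"tz": 1.5,"wx": 0,"wy": 0,"wz": 0},{"jaw": 0,"tx": 0,"ty": 0,"tz": 1.1,"wx": 0,"wy": 0,"wz": 0},{"jaw": 0,"tx": 0,"ty": 0,"tz": 0,"wx": 0,"wy": 0,"wz": 0}]'

```text
clock: 10.4
position: [651.6, -159.9, 52.2]
tool_rot: [-3.141, 0.001, 0.393]
force: [-0.6, 0.2, 0.2]
grip_width: 88.3
grip_force: 0.0
```

Request:
carry_out --commands '[{"jaw": 1,"tx": 0,"ty": 0,"tz": 0,"wx": 0,"wy": 0,"wz": 0},{"jaw": 1,"tx": 0,"ty": 0,"tz": 0,"wx": 0,"wy": 0,"wz": 0},{"jaw": 1,"tx": 0,"ty": 0,"tz": 0,"wx": 0,"wy": 0,"wz": 0},{"jaw": 1,"tx": 0,"ty": 0,"tz": 0,"wx": 0,"wy": 0,"wz": 0},{"jaw": 1,"tx": 0,"ty": 0,"tz": 0,"wx": 0,"wy": 0,"wz": 0},{"jaw": 1,"tx": 0,"ty": 0,"tz": 0,"wx": 0,"wy": 0,"wz": 0},{"jaw": 1,"tx": 0,"ty": 0,"tz": 0,"wx": 0,"wy": 0,"wz": 0},{"jaw": 1,"tx": 0,"ty": 0,"tz": 0,"wx": 0,"wy": 0,"wz": 0},{"jaw": 1,"tx": 0,"ty": 0,"tz": 0,"wx": 0,"wy": 0,"wz": 0},{"jaw": 1,"tx": 0,"ty": 0,"tz": 0,"wx": 0,"wy": 0,"wz": 0},{"jaw": 1,"tx": 0,"ty": 0,"tz": 0,"wx": 0,"wy": 0,"wz": 0},{"jaw": 1,"tx": 0,"ty": 0,"tz": 0,"wx": 0,"wy": 0,"wz": 0},{"jaw": 1,"tx": 0,"ty": 0,"tz": 0,"wx": 0,"wy": 0,"wz": 0}]'

```text
clock: 11.7
position: [652.2, -160.2, 52.7]
tool_rot: [3.142, -0.0, 0.393]
force: [0.2, -0.1, -0.2]
grip_width: 9.8
grip_force: 30.0
```

Request:
carry_out --commands '[{"jaw": 1,"tx": 0,"ty": 0,"tz": -1,"wx": 0,"wy": 0,"wz": 0},{"jaw": 1,"tx": 0,"ty": 0,"tz": -2,"wx": 0,"wy": 0,"wz": 0},{"jaw": 1,"tx": 0,"ty": 0,"tz": -3,"wx": 0,"wy": 0,"wz": 0},{"jaw": 1,"tx": 0,"ty": 0,"tz": -2,"wx": 0,"wy": 0,"wz": 0},{"jaw": 1,"tx": -0.83,"ty": -2.01,"tz": 0,"wx": 0,"wy": 0,"wz": 0},{"jaw": 1,"tx": -0.83,"ty": -2.01,"tz": 0,"wx": 0,"wy": 0,"wz": 0},{"jaw": 1,"tx": -0.83,"ty": -2.01,"tz": 0,"wx": 0,"wy": 0,"wz": 0},{"jaw": 1,"tx": -0.83,"ty": -2.01,"tz": 0,"wx": 0,"wy": 0,"wz": 0},{"jaw": 1,"tx": -0.83,"ty": -2.01,"tz": 0,"wx": 0,"wy": 0,"wz": 0},{"jaw": 1,"tx": -0.83,"ty": -2.01,"tz": 0,"wx": 0,"wy": 0,"wz": 0},{"jaw": 1,"tx": -0.83,"ty": -2.01,"tz": 0,"wx": 0,"wy": 0,"wz": 0},{"jaw": 1,"tx": -0.83,"ty": -2.01,"tz": 0,"wx": 0,"wy": 0,"wz": 0},{"jaw": 1,"tx": -0.83,"ty": -2.01,"tz": 0,"wx": 0,"wy": 0,"wz": 0},{"jaw": 1,"tx": 0,"ty": 0,"tz": 0,"wx": 0,"wy": 0,"wz": 0},{"jaw": 1,"tx": 0,"ty": 0,"tz": 0,"wx": 0,"wy": 0,"wz": 0}]'

```text
clock: 13.2
position: [514.7, -21.8, 133.3]
tool_rot: [3.141, -0.001, 0.393]
force: [0.5, -0.2, 0.2]
grip_width: 9.5
grip_force: 30.0
```

```bash
python3 -c "
from h import *
to(513.5,-21.6,63.5,22.5)
look([496,19,80],'pics/f.png')"
```

```text
at [514.7 -21.8 133.3] rot [ 1.799e+02 -1.000e-01  2.250e+01] t 13.2 w 9.5 j7 -1.49
turn first [ 0.001 -0.001  0.001] then shift cm [-0.1  -0.06  6.98]
```

View pics/f.png

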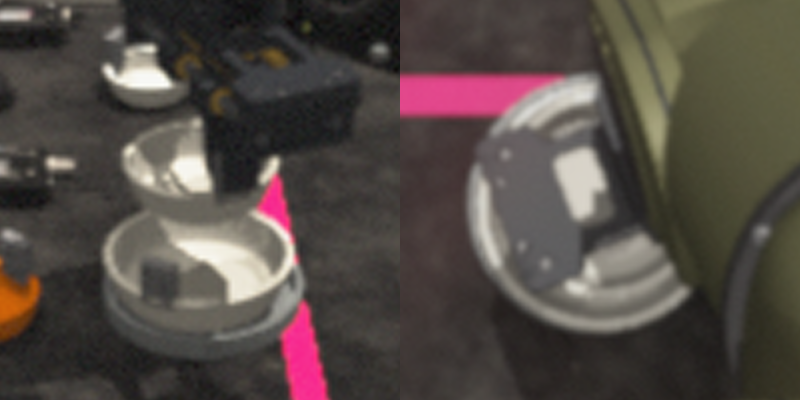

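Request:
carry_out --commands '[{"jaw": 1,"tx": -0.1,"ty": -0.05,"tz": 1.5,"wx": 0,"wy": 0,"wz": 0},{"jaw": 1,"tx": 0,"ty": 0,"tz": 1.5,"wx": 0,"wy": 0,"wz": 0},{"jaw": 1,"tx": 0,"ty": 0,"tz": 1.2,"wx": 0,"wy": 0,"wz": 0},{"jaw": 1,"tx": 0,"ty": 0,"tz": 1,"wx": 0,"wy": 0,"wz": 0},{"jaw": 1,"tx": 0,"ty": 0,"tz": 1,"wx": 0,"wy": 0,"wz": 0},{"jaw": 1,"tx": 0,"ty": 0,"tz": 0.5,"wx": 0,"wy": 0,"wz": 0},{"jaw": 1,"tx": 0,"ty": 0,"tz": 0.2,"wx": 0,"wy": 0,"wz": 0},{"jaw": 1,"tx": 0,"ty": 0,"tz": 0,"wx": 0,"wy": 0,"wz": 0},{"jaw": 1,"tx": 0,"ty": 0,"tz": 0,"wx": 0,"wy": 0,"wz": 0}]'

```text
clock: 14.2
position: [513.1, -21.6, 64.0]
tool_rot: [3.141, -0.001, 0.393]
force: [0.6, -1.0, -0.5]
grip_width: 10.0
grip_force: 30.0
```

Request:
carry_out --commands '[{"jaw": 1,"tx": 0,"ty": 0,"tz": 0.1,"wx": 0,"wy": 0,"wz": 0},{"jaw": 0.5,"tx": 0,"ty": 0,"tz": 0,"wx": 0,"wy": 0,"wz": 0},{"jaw": 0.5,"tx": 0,"ty": 0,"tz": 0,"wx": 0,"wy": 0,"wz": 0},{"jaw": 0.5,"tx": 0,"ty": 0,"tz": 0,"wx": 0,"wy": 0,"wz": 0},{"jaw": 0.5,"tx": 0,"ty": 0,"tz": 0,"wx": 0,"wy": 0,"wz": 0},{"jaw": 0.5,"tx": 0,"ty": 0,"tz": 0,"wx": 0,"wy": 0,"wz": 0},{"jaw": 0.5,"tx": 0,"ty": 0,"tz": -1,"wx": 0,"wy": 0,"wz": 0},{"jaw": 0.5,"tx": 0,"ty": 0,"tz": -3,"wx": 0,"wy": 0,"wz": 0},{"jaw": 0.5,"tx": 0,"ty": 0,"tz": -4,"wx": 0,"wy": 0,"wz": 0},{"jaw": 0,"tx": 0,"ty": 0,"tz": -4,"wx": 0,"wy": 0,"wz": 0},{"jaw": 0,"tx": 0,"ty": 0,"tz": 0,"wx": 0,"wy": 0,"wz": -0.126},{"jaw": 0,"tx": 0,"ty": 0,"tz": 0,"wx": 0,"wy": 0,"wz": -0.126},{"jaw": 0,"tx": 0,"ty": 0,"tz": 0,"wx": 0,"wy": 0,"wz": -0.126},{"jaw": 0,"tx": 0,"ty": 0,"tz": 0,"wx": 0,"wy": 0,"wz": -0.126},{"jaw": 0,"tx": 0,"ty": 0,"tz": 0,"wx": 0,"wy": 0,"wz": -0.126},{"jaw": 0,"tx": 0,"ty": 0,"tz": 0,"wx": 0,"wy": 0,"wz": -0.126}]'

```text
clock: 15.8
position: [512.7, -21.9, 183.5]
tool_rot: [3.141, 0.0, 1.154]
force: [-0.1, -0.3, 0.7]
grip_width: 88.0
grip_force: 0.0
```

Request:
carry_out --commands '[{"jaw": 0,"tx": 3,"ty": -2.2,"tz": 0,"wx": 0,"wy": 0,"wz": 0},{"jaw": 0,"tx": 3,"ty": -2.2,"tz": 0,"wx": 0,"wy": 0,"wz": 0},{"jaw": 0,"tx": 3,"ty": -2.2,"tz": 0,"wx": 0,"wy": 0,"wz": 0},{"jaw": 0,"tx": 3,"ty": -2.2,"tz": 0,"wx": 0,"wy": 0,"wz": 0},{"jaw": 0,"tx": 3,"ty": -2.2,"tz": 0,"wx": 0,"wy": 0,"wz": 0},{"jaw": 0,"tx": 3,"ty": -2.2,"tz": 0,"wx": 0,"wy": 0,"wz": 0},{"jaw": 0,"tx": 3,"ty": -2.2,"tz": 0,"wx": 0,"wy": 0,"wz": 0},{"jaw": 0,"tx": 3,"ty": -2.2,"tz": 0,"wx": 0,"wy": 0,"wz": 0},{"jaw": 0,"tx": 3,"ty": -2.2,"tz": 0,"wx": 0,"wy": 0,"wz": 0},{"jaw": 0,"tx": 2.9,"ty": -2.1,"tz": 0,"wx": 0,"wy": 0,"wz": 0},{"jaw": 0,"tx": 0,"ty": 0,"tz": 0,"wx": 0,"wy": 0,"wz": 0}]'

```text
clock: 16.9
position: [433.1, 347.7, 183.9]
tool_rot: [-3.139, -0.006, 1.157]
force: [-0.7, 0.1, 0.2]
grip_width: 88.2
grip_force: 0.0
```

```bash
python3 -c "
from h import *
to(436.7,340.6,46.5,65.7)
look([496.7,19.1,40],'pics/g.png')"
```

```text
at [433.1 347.7 183.9] rot [-179.9   -0.4   66.3] t 16.9 w 88.2 j7 -1.54
turn first [-0.002 -0.006  0.01 ] then shift cm [-0.5   0.62 13.74]
```

View pics/g.png

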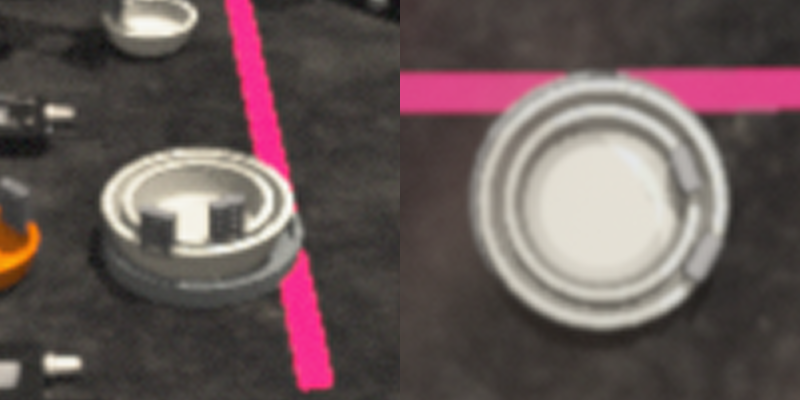

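The nest so far is flush. The middle dome looks about 2-3 mm right of the large one in the top view (rim centres near 605,200 and 599,199), so I'll measure that in numbers.

```bash
cat >> h.py <<'E'
from scipy.optimize import minimize
def ringfit(im,p0,z,r,w=4,skip=()):
    G=cv2.cvtColor(im,cv2.COLOR_RGB2GRAY).astype(np.float32)
    A=np.radians([a for a in range(0,360,3) if all(abs((a-s+180)%360-180)>22 for s in skip)])
    c=env.calibration("top");P=np.array(c["pose"]);K=np.array(c["camera_matrix"])
    def s(p,rr):
        X=np.c_[p[0]+rr*np.cos(A),p[1]+rr*np.sin(A),np.full(len(A),z)]
        q=(X-P[:3,3])@P[:3,:3]@K.T;q=(q[:,:2]/q[:,2:]).astype(np.float32)
        return cv2.remap(G,q[None,:,0],q[None,:,1],cv2.INTER_LINEAR)[0].mean()
    f=lambda p:-sum(s(p,r-d) for d in(1,2,3))+.75*(s(p,r+2)+s(p,r+4))+.75*(s(p,r-w-2)+s(p,r-w-4))
    return min((minimize(f,np.add(p0,o),method="Nelder-Mead",options=dict(xatol=.1,initial_simplex=np.add(p0,o)+[[0,0],[2,0],[0,2]])) for o in((0,0),(2,2),(-2,-2),(2,-2),(-2,2))),key=lambda m:m.fun).x
E
python3 - <<'E'
from h import *
im=env.capture("top")
print("L",ringfit(im,(496.5,19),40,62,skip=(-118,-67)).round(1))
print("M",ringfit(im,(496.5,18),40,49,skip=(-118,-67)).round(1))
o=cv2.imread("pics/top0.png")[:,:,::-1];o=cv2.resize(np.ascontiguousarray(o),(560,420),interpolation=cv2.INTER_AREA)
print("H0",ringfit(o,(496.5,19),16,67,5).round(1),"S0",ringfit(o,(466,327),24,38,skip=(150,)).round(1),"J", ringfit(o,(492,-237),22,17,skip=()).round(1))
E
```

```text
L [495.7  18.1]
M [495.8  18.2]
H0 [499.1  19.6] S0 [466.1 326.5] J [ 493.  -237.3]
```

```bash
python3 - <<'E'
from h import *
im=env.capture("top");G=cv2.cvtColor(im,cv2.COLOR_RGB2GRAY)
c=proj("top",[496.7,19.1,40]);print(c)
u,v=map(int,c.round())
print(u-36,G[v-1:v+2,u-36:u+37].mean(0).astype(int))
print(v-36,G[v-36:v+37,u-1:u+2].mean(1).astype(int))
E
```

```text
[293.40428429 237.26231877]
257 [ 72  73  73  84 110 136 164 194 192 163 139 132 148 184 192 160 135 150
 177 192 197 204 215 221 222 222 222 223 223 224 223 223 223 223 224 224
 224 224 224 224 224 224 224 224 224 224 224 223 219 217 218 222 215 193
 159 130 111 101 111 139 151 139 132 135 144 179 211 202 150  79  48  46
  46]
201 [ 65  65  64  72  98 129 168 204 204 167 127 117 148 201 211 177 130 116
 124 147 175 188 201 215 222 224 224 224 224 224 224 224 224 224 224 224
 224 224 224 224 224 224 224 224 223 223 224 224 224 224 224 224 222 216
 211 207 192 172 170 194 198 164 116 114 147 179 203 191 140  74  43  40
  42]
```

Request:
carry_out --commands '[{"jaw": 0,"tx": 0,"ty": 0,"tz": 3,"wx": 0,"wy": 0,"wz": 0},{"jaw": 0,"tx": 0,"ty": 0,"tz": 3,"wx": 0,"wy": 0,"wz": 0},{"jaw": 0,"tx": 0,"ty": 0,"tz": 0,"wx": 0,"wy": 0,"wz": 0}]'

```text
clock: 17.4
position: [434.5, 337.1, 120.0]
tool_rot: [-3.14, 0.008, 1.147]
force: [-1.4, 0.0, -0.2]
grip_width: 88.4
grip_force: 0.0
```

```bash
python3 -c "
from h import *
to(436.3,340.5,46.5,65.7)"
```

```text
at [434.5 337.1 120. ] rot [-179.9    0.4   65.7] t 17.4 w 88.4 j7 -1.59
turn first [-0.001  0.008 -0.   ] then shift cm [0.38 0.02 7.35]
```

Request:
carry_out --commands '[{"jaw": 0,"tx": 0,"ty": 0,"tz": 2,"wx": 0,"wy": 0,"wz": 0},{"jaw": 0,"tx": 0,"ty": 0,"tz": 1,"wx": 0,"wy": 0,"wz": 0},{"jaw": 0,"tx": 0,"ty": 0,"tz": 0,"wx": 0,"wy": 0,"wz": 0},{"jaw": 0,"tx": 0,"ty": 0,"tz": 0,"wx": 0,"wy": 0,"wz": 0}]'

```text
clock: 17.8
position: [435.9, 340.8, 93.5]
tool_rot: [3.141, -0.0, 1.148]
force: [-0.4, -0.7, -0.7]
grip_width: 88.1
grip_force: 0.0
```

```bash
python3 -c "
from h import *
to(436.3,340.5,46.5,65.7)"
```

```text
at [435.9 340.8  93.5] rot [180.   -0.   65.8] t 17.8 w 88.1 j7 -1.61
turn first [ 0.    -0.     0.002] then shift cm [-0.01  0.05  4.7 ]
```

Request:
carry_out --commands '[{"jaw": 0,"tx": 0,"ty": 0,"tz": 2,"wx": 0,"wy": 0,"wz": 0},{"jaw": 0,"tx": 0,"ty": 0,"tz": 1.5,"wx": 0,"wy": 0,"wz": 0},{"jaw": 0,"tx": 0,"ty": 0,"tz": 1.2,"wx": 0,"wy": 0,"wz": 0},{"jaw": 0,"tx": 0,"ty": 0,"tz": 0,"wx": 0,"wy": 0,"wz": 0},{"jaw": 1,"tx": 0,"ty": 0,"tz": 0,"wx": 0,"wy": 0,"wz": 0},{"jaw": 1,"tx": 0,"ty": 0,"tz": 0,"wx": 0,"wy": 0,"wz": 0},{"jaw": 1,"tx": 0,"ty": 0,"tz": 0,"wx": 0,"wy": 0,"wz": 0},{"jaw": 1,"tx": 0,"ty": 0,"tz": 0,"wx": 0,"wy": 0,"wz": 0},{"jaw": 1,"tx": 0,"ty": 0,"tz": 0,"wx": 0,"wy": 0,"wz": 0},{"jaw": 1,"tx": 0,"ty": 0,"tz": 0,"wx": 0,"wy": 0,"wz": 0},{"jaw": 1,"tx": 0,"ty": 0,"tz": 0,"wx": 0,"wy": 0,"wz": 0},{"jaw": 1,"tx": 0,"ty": 0,"tz": 0,"wx": 0,"wy": 0,"wz": 0},{"jaw": 1,"tx": 0,"ty": 0,"tz": 0,"wx": 0,"wy": 0,"wz": 0},{"jaw": 1,"tx": 0,"ty": 0,"tz": 0,"wx": 0,"wy": 0,"wz": 0},{"jaw": 1,"tx": 0,"ty": 0,"tz": 0,"wx": 0,"wy": 0,"wz": 0},{"jaw": 1,"tx": 0,"ty": 0,"tz": 0,"wx": 0,"wy": 0,"wz": 0},{"jaw": 1,"tx": 0,"ty": 0,"tz": 0,"wx": 0,"wy": 0,"wz": 0}]'

```text
clock: 19.5
position: [435.5, 340.9, 45.7]
tool_rot: [3.141, 0.0, 1.149]
force: [-0.4, -0.7, -0.7]
grip_width: 9.4
grip_force: 30.0
```

Request:
carry_out --commands '[{"jaw": 1,"tx": 0,"ty": 0,"tz": -1.5,"wx": 0,"wy": 0,"wz": 0},{"jaw": 1,"tx": 0,"ty": 0,"tz": -3,"wx": 0,"wy": 0,"wz": 0},{"jaw": 1,"tx": 0,"ty": 0,"tz": -3,"wx": 0,"wy": 0,"wz": 0},{"jaw": 1,"tx": 0,"ty": 0,"tz": -2,"wx": 0,"wy": 0,"wz": 0},{"jaw": 1,"tx": -2.24,"ty": 1.28,"tz": 0,"wx": 0,"wy": 0,"wz": 0},{"jaw": 1,"tx": -2.24,"ty": 1.28,"tz": 0,"wx": 0,"wy": 0,"wz": 0},{"jaw": 1,"tx": -2.24,"ty": 1.28,"tz": 0,"wx": 0,"wy": 0,"wz": 0},{"jaw": 1,"tx": -2.24,"ty": 1.28,"tz": 0,"wx": 0,"wy": 0,"wz": 0},{"jaw": 1,"tx": -2.24,"ty": 1.28,"tz": 0,"wx": 0,"wy": 0,"wz": 0},{"jaw": 1,"tx": -2.24,"ty": 1.28,"tz": 0,"wx": 0,"wy": 0,"wz": 0},{"jaw": 1,"tx": -2.24,"ty": 1.28,"tz": 0,"wx": 0,"wy": 0,"wz": 0},{"jaw": 1,"tx": -2.24,"ty": 1.28,"tz": 0,"wx": 0,"wy": 0,"wz": 0},{"jaw": 1,"tx": -2.24,"ty": 1.28,"tz": 0,"wx": 0,"wy": 0,"wz": 0},{"jaw": 1,"tx": -2.24,"ty": 1.28,"tz": 0,"wx": 0,"wy": 0,"wz": 0},{"jaw": 1,"tx": -2.24,"ty": 1.28,"tz": 0,"wx": 0,"wy": 0,"wz": 0},{"jaw": 1,"tx": -2.24,"ty": 1.28,"tz": 0,"wx": 0,"wy": 0,"wz": 0},{"jaw": 1,"tx": 0,"ty": 0,"tz": 0,"wx": 0,"wy": 0,"wz": 0},{"jaw": 1,"tx": 0,"ty": 0,"tz": 0,"wx": 0,"wy": 0,"wz": 0},{"jaw": 1,"tx": 0,"ty": 0,"tz": 0,"wx": 0,"wy": 0,"wz": 0}]'

```text
clock: 21.4
position: [465.6, 34.1, 140.8]
tool_rot: [-3.142, -0.001, 1.15]
force: [-0.2, 0.1, -0.6]
grip_width: 10.0
grip_force: 30.0
```

```bash
python3 -c "
from h import *
to(465.5,32.4,60.5,65.8)"
```

```text
at [465.6  34.1 140.8] rot [-1.80e+02 -1.00e-01  6.59e+01] t 21.4 w 10.0 j7 -1.19
turn first [-0.    -0.001  0.002] then shift cm [-0.16  0.06  8.03]
```

Request:
carry_out --commands '[{"jaw": 1,"tx": -0.15,"ty": 0.06,"tz": 2,"wx": 0,"wy": 0,"wz": 0},{"jaw": 1,"tx": 0,"ty": 0,"tz": 2,"wx": 0,"wy": 0,"wz": 0},{"jaw": 1,"tx": 0,"ty": 0,"tz": 1.5,"wx": 0,"wy": 0,"wz": 0},{"jaw": 1,"tx": 0,"ty": 0,"tz": 1,"wx": 0,"wy": 0,"wz": 0},{"jaw": 1,"tx": 0,"ty": 0,"tz": 0.8,"wx": 0,"wy": 0,"wz": 0},{"jaw": 1,"tx": 0,"ty": 0,"tz": 0.5,"wx": 0,"wy": 0,"wz": 0},{"jaw": 1,"tx": 0,"ty": 0,"tz": 0.2,"wx": 0,"wy": 0,"wz": 0},{"jaw": 1,"tx": 0,"ty": 0,"tz": 0,"wx": 0,"wy": 0,"wz": 0},{"jaw": 1,"tx": 0,"ty": 0,"tz": 0,"wx": 0,"wy": 0,"wz": 0}]'

```text
clock: 22.3
position: [465.7, 31.2, 61.0]
tool_rot: [3.141, -0.0, 1.149]
force: [0.0, 0.7, -0.0]
grip_width: 9.8
grip_force: 30.0
```

Request:
carry_out --commands '[{"jaw": 1,"tx": 0,"ty": 0,"tz": 0.1,"wx": 0,"wy": 0,"wz": 0},{"jaw": 0.5,"tx": 0,"ty": 0,"tz": 0,"wx": 0,"wy": 0,"wz": 0},{"jaw": 0.5,"tx": 0,"ty": 0,"tz": 0,"wx": 0,"wy": 0,"wz": 0},{"jaw": 0.5,"tx": 0,"ty": 0,"tz": 0,"wx": 0,"wy": 0,"wz": 0},{"jaw": 0.5,"tx": 0,"ty": 0,"tz": 0,"wx": 0,"wy": 0,"wz": 0},{"jaw": 0.5,"tx": 0,"ty": 0,"tz": 0,"wx": 0,"wy": 0,"wz": 0},{"jaw": 0.5,"tx": 0,"ty": 0,"tz": -1,"wx": 0,"wy": 0,"wz": 0},{"jaw": 0.5,"tx": 0,"ty": 0,"tz": -3,"wx": 0,"wy": 0,"wz": 0},{"jaw": 0.5,"tx": 0,"ty": 0,"tz": -4,"wx": 0,"wy": 0,"wz": 0},{"jaw": 0.5,"tx": 0,"ty": 0,"tz": -4,"wx": 0,"wy": 0,"wz": 0}]'

```text
clock: 23.3
position: [464.8, 31.0, 180.8]
tool_rot: [-3.14, 0.001, 1.149]
force: [1.5, -0.1, -0.8]
grip_width: 44.2
grip_force: 0.0
```

Request:
carry_out --commands '[{"jaw": 0.2,"tx": 0,"ty": 0,"tz": 0,"wx": 0,"wy": 0,"wz": -0.144},{"jaw": 0.2,"tx": 0,"ty": 0,"tz": 0,"wx": 0,"wy": 0,"wz": -0.144},{"jaw": 0.2,"tx": 0,"ty": 0,"tz": 0,"wx": 0,"wy": 0,"wz": -0.144},{"jaw": 0.2,"tx": 0,"ty": 0,"tz": 0,"wx": 0,"wy": 0,"wz": -0.144},{"jaw": 0.2,"tx": 0,"ty": 0,"tz": 0,"wx": 0,"wy": 0,"wz": -0.144},{"jaw": 0.2,"tx": 0,"ty": 0,"tz": 0,"wx": 0,"wy": 0,"wz": -0.144},{"jaw": 0.2,"tx": 0,"ty": 0,"tz": 0,"wx": 0,"wy": 0,"wz": -0.144},{"jaw": 0.2,"tx": 0,"ty": 0,"tz": 0,"wx": 0,"wy": 0,"wz": -0.144},{"jaw": 0.2,"tx": 0,"ty": 0,"tz": 0,"wx": 0,"wy": 0,"wz": -0.144},{"jaw": 0.2,"tx": -2.76,"ty": -2.69,"tz": 0,"wx": 0,"wy": 0,"wz": 0},{"jaw": 0.2,"tx": -2.76,"ty": -2.69,"tz": 0,"wx": 0,"wy": 0,"wz": 0},{"jaw": 0.2,"tx": -2.76,"ty": -2.69,"tz": 0,"wx": 0,"wy": 0,"wz": 0},{"jaw": 0.2,"tx": -2.76,"ty": -2.69,"tz": 0,"wx": 0,"wy": 0,"wz": 0},{"jaw": 0.2,"tx": -2.76,"ty": -2.69,"tz": 0,"wx": 0,"wy": 0,"wz": 0},{"jaw": 0.2,"tx": -2.76,"ty": -2.69,"tz": 0,"wx": 0,"wy": 0,"wz": 0},{"jaw": 0.2,"tx": -2.76,"ty": -2.69,"tz": 0,"wx": 0,"wy": 0,"wz": 0},{"jaw": 0.2,"tx": 0,"ty": 0,"tz": 0,"wx": 0,"wy": 0,"wz": 0},{"jaw": 0.2,"tx": 0,"ty": 0,"tz": 0,"wx": 0,"wy": 0,"wz": 0}]'

```text
clock: 25.1
position: [492.2, -238.0, 179.3]
tool_rot: [-3.141, -0.001, 2.442]
force: [0.5, 0.5, -0.2]
grip_width: 70.7
grip_force: 0.0
```

```bash
python3 -c "
from h import *
to(492.5,-237.3,30,140)
im=env.capture('top')
print('S',ringfit(im,(495.7,18),38,38,skip=(-118,-67,156)).round(1),'M',ringfit(im,(495.7,18),40,49,skip=(-118,-67,156)).round(1))
look([496.7,19.1,40],'pics/i.png')"
```

```text
at [ 492.2 -238.   179.3] rot [-180.    -0.   139.9] t 25.1 w 70.7 j7 0.45
turn first [-0.    -0.001 -0.001] then shift cm [ 0.02  0.07 14.93]
S [496.   17.9] M [495.8  18.2]
```

View pics/i.png

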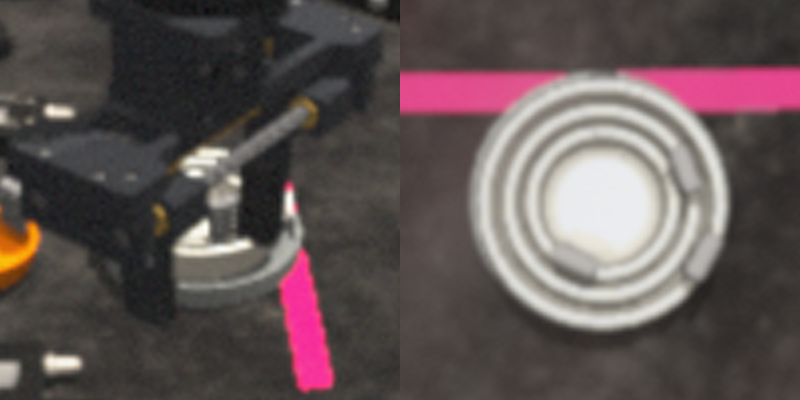

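All three domes are concentric, with their tabs apart. Now the jar. The dome mouth is tight for the finger backs, so I'll grip slightly higher on the lid than suggested.

Request:
carry_out --commands '[{"jaw": 0.2,"tx": 0,"ty": 0.07,"tz": 4,"wx": 0,"wy": 0,"wz": 0},{"jaw": 0.2,"tx": 0,"ty": 0,"tz": 4,"wx": 0,"wy": 0,"wz": 0},{"jaw": 0.2,"tx": 0,"ty": 0,"tz": 3,"wx": 0,"wy": 0,"wz": 0},{"jaw": 0.2,"tx": 0,"ty": 0,"tz": 1,"wx": 0,"wy": 0,"wz": 0},{"jaw": 0.2,"tx": 0,"ty": 0,"tz": 0,"wx": 0,"wy": 0,"wz": 0},{"jaw": 0.2,"tx": 0,"ty": 0,"tz": 0,"wx": 0,"wy": 0,"wz": 0}]'

```text
clock: 25.85
position: [494.3, -236.1, 61.0]
tool_rot: [3.14, 0.002, 2.446]
force: [0.0, -0.4, 0.9]
grip_width: 70.3
grip_force: 0.0
```

```bash
python3 -c "
from h import *
to(492.7,-237.3,34,140)"
```

```text
at [ 494.3 -236.1   61. ] rot [1.799e+02 1.000e-01 1.401e+02] t 25.9 w 70.3 j7 0.26
turn first [0.001 0.002 0.002] then shift cm [ 0.04 -0.19  2.7 ]
```

Request:
carry_out --commands '[{"jaw": 0.2,"tx": 0.04,"ty": -0.1,"tz": 1.4,"wx": 0,"wy": 0,"wz": 0},{"jaw": 0.2,"tx": 0,"ty": 0,"tz": 1.3,"wx": 0,"wy": 0,"wz": 0},{"jaw": 0.2,"tx": 0,"ty": 0,"tz": 0,"wx": 0,"wy": 0,"wz": 0},{"jaw": 0.2,"tx": 0,"ty": 0,"tz": 0,"wx": 0,"wy": 0,"wz": 0}]'

```text
clock: 26.25
position: [492.6, -237.2, 33.2]
tool_rot: [3.141, 0.001, 2.445]
force: [0.5, -1.1, -0.5]
grip_width: 70.6
grip_force: 0.0
```

Request:
carry_out --commands '[{"jaw": 1,"tx": 0,"ty": 0,"tz": 0,"wx": 0,"wy": 0,"wz": 0},{"jaw": 1,"tx": 0,"ty": 0,"tz": 0,"wx": 0,"wy": 0,"wz": 0},{"jaw": 1,"tx": 0,"ty": 0,"tz": 0,"wx": 0,"wy": 0,"wz": 0},{"jaw": 1,"tx": 0,"ty": 0,"tz": 0,"wx": 0,"wy": 0,"wz": 0},{"jaw": 1,"tx": 0,"ty": 0,"tz": 0,"wx": 0,"wy": 0,"wz": 0},{"jaw": 1,"tx": 0,"ty": 0,"tz": 0,"wx": 0,"wy": 0,"wz": 0},{"jaw": 1,"tx": 0,"ty": 0,"tz": 0,"wx": 0,"wy": 0,"wz": 0}]'

```text
clock: 26.95
position: [492.4, -237.2, 32.8]
tool_rot: [3.142, 0.0, 2.445]
force: [0.0, -0.7, 0.6]
grip_width: 30.6
grip_force: 30.0
```

```bash
python3 -c "
from h import *
s=env.sense();print(s['grip_width'],s['grip_force'])
look([492.5,-237.2,20],'pics/j.png',w=36,k=5)"
```

```text
30.614536518763508 30.000192183069885
```

View pics/j.png

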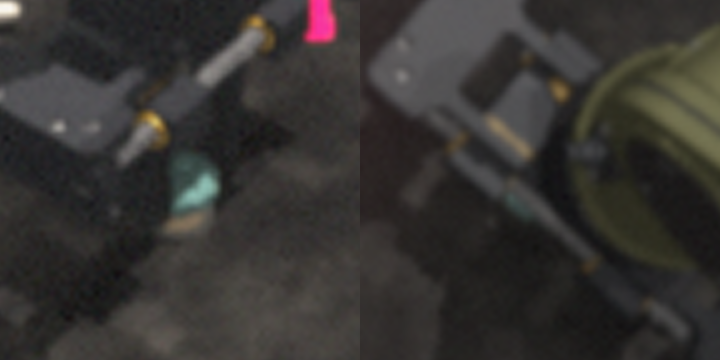

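The jar is upright between the fingers, near the crop centre (180,190 in the side half). I'll regrip 2.5 mm higher on the lid for clearance.

Request:
carry_out --commands '[{"jaw": 0.4,"tx": 0,"ty": 0,"tz": 0,"wx": 0,"wy": 0,"wz": 0},{"jaw": 0.4,"tx": 0,"ty": 0,"tz": 0,"wx": 0,"wy": 0,"wz": 0},{"jaw": 0.4,"tx": 0,"ty": 0,"tz": 0,"wx": 0,"wy": 0,"wz": 0},{"jaw": 0.4,"tx": 0,"ty": 0,"tz": -0.25,"wx": 0,"wy": 0,"wz": 0},{"jaw": 0.4,"tx": 0,"ty": 0,"tz": 0,"wx": 0,"wy": 0,"wz": 0},{"jaw": 1,"tx": 0,"ty": 0,"tz": 0,"wx": 0,"wy": 0,"wz": 0},{"jaw": 1,"tx": 0,"ty": 0,"tz": 0,"wx": 0,"wy": 0,"wz": 0},{"jaw": 1,"tx": 0,"ty": 0,"tz": 0,"wx": 0,"wy": 0,"wz": 0},{"jaw": 1,"tx": 0,"ty": 0,"tz": 0,"wx": 0,"wy": 0,"wz": 0},{"jaw": 1,"tx": 0,"ty": 0,"tz": 0,"wx": 0,"wy": 0,"wz": 0},{"jaw": 1,"tx": 0,"ty": 0,"tz": 0,"wx": 0,"wy": 0,"wz": 0}]'

```text
clock: 28.15
position: [492.4, -237.2, 35.2]
tool_rot: [3.141, 0.0, 2.445]
force: [-0.2, 0.3, -0.0]
grip_width: 29.4
grip_force: 30.0
```

The width fell to 29.4 mm against a 34 mm lid, so the pads are probably on an off-centre chord. I'll back off and measure the jar again.

Request:
carry_out --commands '[{"jaw": 0.2,"tx": 0,"ty": 0,"tz": 0,"wx": 0,"wy": 0,"wz": 0},{"jaw": 0.2,"tx": 0,"ty": 0,"tz": 0,"wx": 0,"wy": 0,"wz": 0},{"jaw": 0.2,"tx": 0,"ty": 0,"tz": 0,"wx": 0,"wy": 0,"wz": 0},{"jaw": 0.2,"tx": 0,"ty": 0,"tz": 0,"wx": 0,"wy": 0,"wz": 0},{"jaw": 0.2,"tx": 0,"ty": 0,"tz": -4,"wx": 0,"wy": 0,"wz": 0},{"jaw": 0.2,"tx": 0,"ty": 0,"tz": -4,"wx": 0,"wy": 0,"wz": 0},{"jaw": 0.2,"tx": -4,"ty": 0,"tz": -2,"wx": 0,"wy": 0,"wz": 0},{"jaw": 0.2,"tx": -4,"ty": 0,"tz": 0,"wx": 0,"wy": 0,"wz": 0},{"jaw": 0.2,"tx": -4,"ty": 0,"tz": 0,"wx": 0,"wy": 0,"wz": 0},{"jaw": 0.2,"tx": -4,"ty": 0,"tz": 0,"wx": 0,"wy": 0,"wz": 0},{"jaw": 0.2,"tx": 0,"ty": 0,"tz": 0,"wx": 0,"wy": 0,"wz": 0}]'

```text
clock: 29.25
position: [617.8, -344.0, 134.9]
tool_rot: [3.141, 0.005, 2.439]
force: [-0.4, 0.4, 0.5]
grip_width: 70.3
grip_force: 0.0
```

```bash
cat >> h.py <<'E'
def jar(n,z=22):
    H=cv2.cvtColor(env.capture(n),cv2.COLOR_RGB2HSV);m=cv2.inRange(H,(75,35,50),(100,255,255))
    k,l,s,c=cv2.connectedComponentsWithStats(m)
    for i in range(1,k):
        if s[i,4]>40: print(n,c[i].round(1),s[i],ray(n,c[i],z).round(1))
E
python3 - <<'E'
from h import *
to(492.5,-237,35,140);jar("top");jar("side")
print(proj("side",[492.5,-237,22]),proj("top",[492.5,-237,22]))
E
```

```text
at [ 617.8 -344.   134.9] rot [179.9   0.3 139.7] t 29.2 w 70.3 j7 0.73
turn first [ 0.001  0.005 -0.005] then shift cm [16.48  0.14  9.99]
top [525.6 232.9] [516 214  19  39 482] [ 517.8 -462.2]
top [550.6 222.9] [546 219  10   9  70] [ 539.8 -514.8]
top [417.4 243. ] [409 235  17  18 233] [ 491.8 -237.6]
side [259.5 295.5] [252 290  16  12 168] [ 492.  -239.4]
side [282.6 391.3] [255 380  55  23 649] [ 520.5 -455.9]
[259.69249443 294.66193268] [417.10041774 242.63622215]
```

Request:
carry_out --commands '[{"jaw": 0.2,"tx": 4.1,"ty": 0,"tz": 0,"wx": 0,"wy": 0,"wz": 0},{"jaw": 0.2,"tx": 4.1,"ty": 0,"tz": 0,"wx": 0,"wy": 0,"wz": 0},{"jaw": 0.2,"tx": 4.1,"ty": 0,"tz": 0,"wx": 0,"wy": 0,"wz": 0},{"jaw": 0.2,"tx": 3.7,"ty": 0,"tz": 0,"wx": 0,"wy": 0,"wz": 0},{"jaw": 0.2,"tx": 0,"ty": 0,"tz": 4,"wx": 0,"wy": 0,"wz": 0},{"jaw": 0.2,"tx": 0,"ty": 0,"tz": 3,"wx": 0,"wy": 0,"wz": 0},{"jaw": 0.2,"tx": 0,"ty": 0,"tz": 0,"wx": 0,"wy": 0,"wz": 0},{"jaw": 0.2,"tx": 0,"ty": 0,"tz": 0,"wx": 0,"wy": 0,"wz": 0},{"jaw": 0.2,"tx": 0,"ty": 0,"tz": 0,"wx": 0,"wy": 0,"wz": 0}]'

```text
clock: 30.25
position: [492.9, -236.9, 66.7]
tool_rot: [3.14, 0.002, 2.445]
force: [0.5, 0.6, 1.2]
grip_width: 70.6
grip_force: 0.0
```

```bash
python3 -c "
from h import *
to(491.8,-237.8,30.5,140)"
```

```text
at [ 492.9 -236.9   66.7] rot [1.799e+02 1.000e-01 1.401e+02] t 30.2 w 70.6 j7 0.28
turn first [0.001 0.002 0.002] then shift cm [ 0.03 -0.14  3.62]
```

Request:
carry_out --commands '[{"jaw": 0.2,"tx": 0.03,"ty": -0.1,"tz": 2,"wx": 0,"wy": 0,"wz": 0},{"jaw": 0.2,"tx": 0,"ty": 0,"tz": 1.6,"wx": 0,"wy": 0,"wz": 0},{"jaw": 0.2,"tx": 0,"ty": 0,"tz": 0,"wx": 0,"wy": 0,"wz": 0},{"jaw": 1,"tx": 0,"ty": 0,"tz": 0,"wx": 0,"wy": 0,"wz": 0},{"jaw": 1,"tx": 0,"ty": 0,"tz": 0,"wx": 0,"wy": 0,"wz": 0},{"jaw": 1,"tx": 0,"ty": 0,"tz": 0,"wx": 0,"wy": 0,"wz": 0},{"jaw": 1,"tx": 0,"ty": 0,"tz": 0,"wx": 0,"wy": 0,"wz": 0},{"jaw": 1,"tx": 0,"ty": 0,"tz": 0,"wx": 0,"wy": 0,"wz": 0},{"jaw": 1,"tx": 0,"ty": 0,"tz": 0,"wx": 0,"wy": 0,"wz": 0},{"jaw": 1,"tx": 0,"ty": 0,"tz": 0,"wx": 0,"wy": 0,"wz": 0},{"jaw": 1,"tx": 0,"ty": 0,"tz": 0,"wx": 0,"wy": 0,"wz": 0}]'

```text
clock: 31.35
position: [491.6, -237.9, 29.5]
tool_rot: [3.142, 0.001, 2.445]
force: [0.1, -0.6, 4.4]
grip_width: 30.9
grip_force: 30.0
```

Request:
carry_out --commands '[{"jaw": 1,"tx": 0,"ty": 0,"tz": -1,"wx": 0,"wy": 0,"wz": 0},{"jaw": 1,"tx": 0,"ty": 0,"tz": -3,"wx": 0,"wy": 0,"wz": 0},{"jaw": 1,"tx": 0,"ty": 0,"tz": -4,"wx": 0,"wy": 0,"wz": 0},{"jaw": 1,"tx": 0,"ty": 0,"tz": -2,"wx": 0,"wy": 0,"wz": 0},{"jaw": 1,"tx": 1.61,"ty": 1.99,"tz": 0,"wx": 0,"wy": 0,"wz": 0},{"jaw": 1,"tx": 1.61,"ty": 1.99,"tz": 0,"wx": 0,"wy": 0,"wz": 0},{"jaw": 1,"tx": 1.61,"ty": 1.99,"tz": 0,"wx": 0,"wy": 0,"wz": 0},{"jaw": 1,"tx": 1.61,"ty": 1.99,"tz": 0,"wx": 0,"wy": 0,"wz": 0},{"jaw": 1,"tx": 1.61,"ty": 1.99,"tz": 0,"wx": 0,"wy": 0,"wz": 0},{"jaw": 1,"tx": 1.61,"ty": 1.99,"tz": 0,"wx": 0,"wy": 0,"wz": 0},{"jaw": 1,"tx": 1.61,"ty": 1.99,"tz": 0,"wx": 0,"wy": 0,"wz": 0},{"jaw": 1,"tx": 1.61,"ty": 1.99,"tz": 0,"wx": 0,"wy": 0,"wz": 0},{"jaw": 1,"tx": 1.61,"ty": 1.99,"tz": 0,"wx": 0,"wy": 0,"wz": 0},{"jaw": 1,"tx": 1.61,"ty": 1.99,"tz": 0,"wx": 0,"wy": 0,"wz": 0},{"jaw": 1,"tx": 0,"ty": 0,"tz": 0,"wx": 0,"wy": 0,"wz": 0},{"jaw": 1,"tx": 0,"ty": 0,"tz": 0,"wx": 0,"wy": 0,"wz": 0}]'

```text
clock: 32.95
position: [495.4, 18.0, 129.4]
tool_rot: [-3.141, 0.0, 2.446]
force: [-0.5, -1.0, -0.6]
grip_width: 30.9
grip_force: 30.0
```

```bash
python3 -c "
from h import *
to(495.9,17.8,51,140)
look([496,18,90],'pics/k.png')"
```

```text
at [495.4  18.  129.4] rot [-180.     0.   140.1] t 33.0 w 30.9 j7 -0.19
turn first [-0.001  0.     0.003] then shift cm [-0.05  0.01  7.84]
```

View pics/k.png

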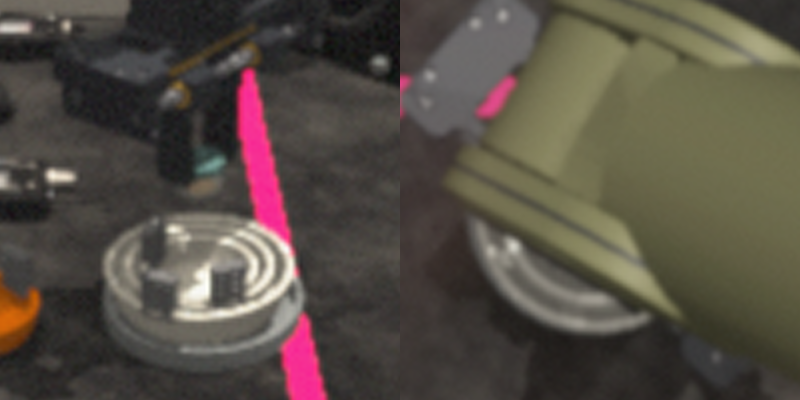

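Request:
carry_out --commands '[{"jaw": 1,"tx": 0,"ty": 0,"tz": 2,"wx": 0,"wy": 0,"wz": 0},{"jaw": 1,"tx": 0,"ty": 0,"tz": 2,"wx": 0,"wy": 0,"wz": 0},{"jaw": 1,"tx": 0,"ty": 0,"tz": 2,"wx": 0,"wy": 0,"wz": 0},{"jaw": 1,"tx": 0,"ty": 0,"tz": 1,"wx": 0,"wy": 0,"wz": 0},{"jaw": 1,"tx": 0,"ty": 0,"tz": 0.5,"wx": 0,"wy": 0,"wz": 0},{"jaw": 1,"tx": 0,"ty": 0,"tz": 0,"wx": 0,"wy": 0,"wz": 0},{"jaw": 1,"tx": 0,"ty": 0,"tz": 0,"wx": 0,"wy": 0,"wz": 0}]'

```text
clock: 33.75
position: [495.9, 17.6, 54.6]
tool_rot: [3.141, 0.001, 2.444]
force: [-0.1, -0.2, -0.4]
grip_width: 30.8
grip_force: 30.0
```

Request:
carry_out --commands '[{"jaw": 1,"tx": 0,"ty": 0,"tz": 0.15,"wx": 0,"wy": 0,"wz": 0},{"jaw": 1,"tx": 0,"ty": 0,"tz": 0.1,"wx": 0,"wy": 0,"wz": 0},{"jaw": 1,"tx": 0,"ty": 0,"tz": 0,"wx": 0,"wy": 0,"wz": 0}]'

```text
clock: 34.05
position: [495.7, 18.1, 51.9]
tool_rot: [3.141, 0.0, 2.445]
force: [-1.0, 0.1, -0.1]
grip_width: 30.8
grip_force: 30.0
```

No contact yet. I'll go down in 1 mm steps.

Request:
carry_out --commands '[{"jaw": 1,"tx": 0,"ty": 0,"tz": 0.1,"wx": 0,"wy": 0,"wz": 0},{"jaw": 1,"tx": 0,"ty": 0,"tz": 0.1,"wx": 0,"wy": 0,"wz": 0},{"jaw": 1,"tx": 0,"ty": 0,"tz": 0,"wx": 0,"wy": 0,"wz": 0}]'

```text
clock: 34.35
position: [495.6, 18.2, 49.6]
tool_rot: [-3.141, -0.0, 2.445]
force: [-1.4, -0.4, 0.3]
grip_width: 30.8
grip_force: 30.0
```

Request:
carry_out --commands '[{"jaw": 1,"tx": 0,"ty": 0,"tz": 0.1,"wx": 0,"wy": 0,"wz": 0},{"jaw": 1,"tx": 0,"ty": 0,"tz": 0,"wx": 0,"wy": 0,"wz": 0}]'

```text
clock: 34.55
position: [495.6, 18.1, 48.6]
tool_rot: [-3.141, 0.0, 2.445]
force: [0.4, -0.6, 0.2]
grip_width: 31.3
grip_force: 30.0
```

Request:
carry_out --commands '[{"jaw": 0.6,"tx": 0,"ty": 0,"tz": 0,"wx": 0,"wy": 0,"wz": 0},{"jaw": 0.6,"tx": 0,"ty": 0,"tz": 0,"wx": 0,"wy": 0,"wz": 0},{"jaw": 0.6,"tx": 0,"ty": 0,"tz": 0,"wx": 0,"wy": 0,"wz": 0}]'

```text
clock: 34.85
position: [495.7, 18.2, 48.8]
tool_rot: [3.141, 0.0, 2.445]
force: [1.0, -0.8, -0.0]
grip_width: 35.7
grip_force: 0.1
```

```bash
python3 -c "
from h import *
jar('side',40)
s=env.sense();print(s['force'],s['moment'])"
```

```text
side [282.6 391.4] [255 381  55  22 624] [ 518.9 -467.7]
[-0.08188093 -0.20360244 -0.68903539] [ 0.06493796 -0.20490725  0.01840139]
```

Request:
carry_out --commands '[{"jaw": 0.6,"tx": 0,"ty": 0,"tz": -0.3,"wx": 0,"wy": 0,"wz": 0},{"jaw": 0.58,"tx": 0,"ty": 0,"tz": -0.3,"wx": 0,"wy": 0,"wz": 0},{"jaw": 0.54,"tx": 0,"ty": 0,"tz": -0.3,"wx": 0,"wy": 0,"wz": 0},{"jaw": 0.54,"tx": 0,"ty": 0,"tz": -1,"wx": 0,"wy": 0,"wz": 0},{"jaw": 0.54,"tx": 0,"ty": 0,"tz": -4,"wx": 0,"wy": 0,"wz": 0},{"jaw": 0.5,"tx": 0,"ty": 0,"tz": -4,"wx": 0,"wy": 0,"wz": 0},{"jaw": 0.5,"tx": 0,"ty": 0,"tz": -4,"wx": 0,"wy": 0,"wz": 0},{"jaw": 0.5,"tx": -3,"ty": -3,"tz": 0,"wx": 0,"wy": 0,"wz": 0},{"jaw": 0.5,"tx": -3,"ty": -3,"tz": 0,"wx": 0,"wy": 0,"wz": 0},{"jaw": 0.5,"tx": -3,"ty": -3,"tz": 0,"wx": 0,"wy": 0,"wz": 0},{"jaw": 0.5,"tx": -3,"ty": -3,"tz": 0,"wx": 0,"wy": 0,"wz": 0},{"jaw": 0.5,"tx": -3,"ty": -3,"tz": 0,"wx": 0,"wy": 0,"wz": 0},{"jaw": 0.5,"tx": -3,"ty": -3,"tz": 0,"wx": 0,"wy": 0,"wz": 0},{"jaw": 0.5,"tx": -3,"ty": -3,"tz": 0,"wx": 0,"wy": 0,"wz": 0},{"jaw": 0.5,"tx": 0,"ty": 0,"tz": 0,"wx": 0,"wy": 0,"wz": 0}]'

```text
clock: 36.4
position: [520.4, -285.8, 186.8]
tool_rot: [-3.137, 0.002, 2.433]
force: [-0.7, 0.5, -0.3]
grip_width: 43.9
grip_force: 0.0
```

```bash
python3 -c "
from h import *
im=env.capture('top')
for n,z,r in(('S',38,38),('M',40,49),('L',40,62)): print(n,ringfit(im,(495.7,18),z,r,skip=(-118,-67,156)).round(1))
jar('top',40)
look([496,18,40],'pics/l.png')"
```

```text
S [496.   17.9]
M [495.8  18.2]
L [495.6  18.1]
top [294.5 238.2] [288 232  14  14 156] [494.8  16.9]
```

View pics/l.png

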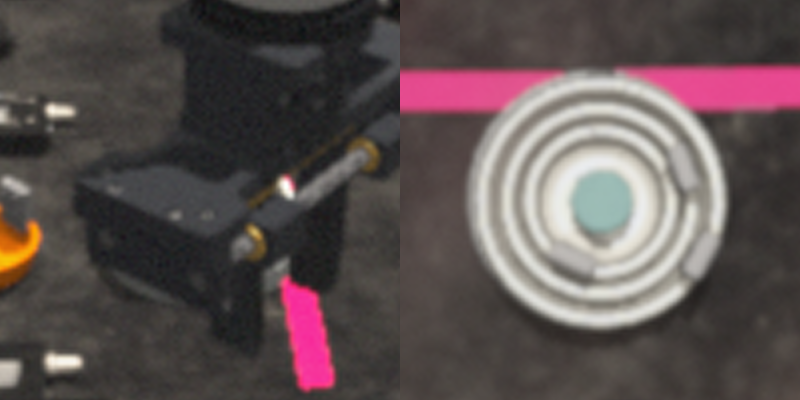

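The top view shows the three domes concentric at about (600,200) with their tabs apart, and the lid centred and round, so the jar stands upright. Handing in.

```bash
python3 -c "
from cell import env
print(env.job_done())"
```

```text
the job is handed in; nothing more can be done
None
```

The three white domes are nested mouth up in the holder, centred to within about 1 mm of each other with their tabs apart, and the teal-lidded jar stands upright in the smallest; the job is handed in at about 36 s, with no verdict returned.

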